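# Load the stamping unit and hold its guard up

## Robot

A 6-joint arm with a two-finger parallel gripper is mounted at the origin on the work surface. World frame = base frame: x ahead of the robot, y to its left, z up, the work surface at z = 0. Lengths are in m, angles in degrees, forces in N, time in s.
With the tool pointing down it reaches from about 0.25 to 0.725 m from the base axis. Payload 9.7 kg.
Tool frame: the origin (TCP) lies on the centre line of the jaws, within the pads' length; the fingertips stand 17 mm ahead of it and the grasp point (between the pads) lies 2 mm behind it (bot.tip_extent is the distance from the TCP to the fingertips, in m); z points along the fingers, y is the line along which they close (so a half turn about z gives the same grasp; the last joint's range is limited). The gripper opens to 85 mm and grips with 20 to 120 N. Pads are 22 mm wide; open, the fingers measure 114 mm over their backs; the gripper's body (76 mm by 85 mm) begins 54 mm behind the grasp point. The pads swing forward as they close: fully open they stand 13 mm farther back than shut.
Start: joints at [72.193, 4.979, 10.078, 95.1, 0, 90], TCP at [0.168, 0.524, 0.248] pointing down, gripper open.
Joint ranges: [-179.16, 179.16], [-48.56, 103.87], [-65.8, 70.77], [-126.05, 130.52], [-82.76, 87.17], [-180, 180]. Speed limits (degrees/s): [127.2, 127.2, 147.25, 180, 180, 180].

## Interface

Orientations are given as [roll, pitch, yaw] about the fixed x, y, z axes, in that order (R = Rz(yaw) Ry(pitch) Rx(roll)).
In Python, from workcell import bot gives the robot as it stands.
- The arm moves only by the tool carry_out, never from a script. Its argument "moves" is text: rows parted by semicolons, each of 7 numbers parted by spaces: the shift along the tool's x, y, z in mm, then the turn, a rotation vector about the tool's x, y, z in degrees, then the finger opening in mm, from 0 to 85.4. A call has 1 to 20 rows; each row is the pose to reach, as a shift and turn from the pose commanded when the call began, along the tool's axes at that moment; what a row does not reach only later rows make up. A row lasts 1/10 s, in which the tool goes at most 50 mm and 8.59 degrees, less where a joint would pass 70% of its speed; a pose out of reach is approached as far as the arm can. A call with a gripper value outside its range is refused whole. The fingers move at their own pace and stop on an object; "force" is the grip in N (left out, the last holds). Time passes only in rows, so rows that repeat a pose let the fingers close. It gives the time, the measured TCP pose, the force, the opening and the grip force at its end, in the units of the state.
- bot.get_obs(): the state, without advancing time (a new reading comes with each control period).
- bot.camera(name): name is "scene" or "top" or "wrist"; returns a dict with "img" (400x640x3 uint8, red, green, blue), "mtx" (3x3 intrinsics, pixels), "position" and "orientation" of the camera in the world; the wrist camera has in their place "mount" (4x4, takes a point from camera to tool coordinates, whose origin is the TCP and whose axes are the flange's). Camera axes: x right, y up, looking along -z (the intrinsics and any distortion apply to the point x, -y, -z); pixel columns grow to the right and rows downward; lengths in m; the calibration is good to about 2 mm. A picture is of the moment at which its call begins: read the wrist's pose just before it. There is no depth.
- bot.job_done(): hands the job in; it is judged then, once.
The state is a dict: "time": time; "q": joint angles; "qd": joint speeds; "joint_efforts": joint torques, N m; "ee_pos": TCP position; "tcp_rot": TCP orientation; "wrist_force": force on the tool from outside, world axes, zero at the start; "torque": the same for the moment, N m; "opening": finger opening in m; "grasp_force": force on a finger pad.
Only numpy, scipy, OpenCV 4.12 (cv2) and the standard library are available. Lean on these libraries where they do the work, as an engineer would, in place of code of your own. Each camera call takes 0.05 s, during which the arm holds its last target. There are 200 camera calls.

## Task

Put the round brass blank down flat into the round nest at the front of the green stamping unit, fully home, without dropping it in from above, and let go of it. Then lift the unit's spring-loaded guard (it has a red handle bar) and hold it open at 50 degrees, within 5 either way, so that the setter can check the punch: your program finishes while the robot is still holding the guard there, because it falls shut when let go. Leave the blank in its nest and all the other things on the bench where they are.

Things in the scene. Friction and masses are not known exactly. Their poses are not given: they have to be found in the camera images.
- blank_center (a point): centre (half-way up) of the round brass blank: a plain solid disc, 44 mm diameter, 12 mm thick, 0.11 to 0.2 kg, lying flat on the bench to the right of the unit, z axis up. Among its neighbours only this one is both brass-yellow and round
- nest (a point): centre of the mouth of the round nest, at the top face (40 mm above the bench) of the 110 mm square bright metal block at the front of the bolted-down stamping unit. Nest 49 mm diameter, chamfered 2.5 mm, 5 mm deep, black flat floor: a seated blank's centre is 1 mm above this point, its top 7 mm. x axis points along the unit (380 x 200 mm) to its guard, away from the robot, within 0.2 rad of world x; z up
- guard_bar (a point): middle of the guard's handle: a level round red bar, 10 mm diameter, 130 mm long across the unit, on two side arms 65 mm in front of the clear guard's yellow front edge; free space between bar and edge, below and above. With the guard shut it is 120 mm above the bench and 130 mm beyond the nest (along its x). It swings with the guard, 175 mm from the hinge line
- guard_hinge (a point): middle of the guard's hinge line, at the far end of the unit, 120 mm above the bench; the line runs across the unit (y axis) and the bar swings up and away from the robot about it. With the guard shut the bar is level with it, 175 mm nearer the robot
- guard (a joint): opening angle of the guard in rad: 0 shut (level), growing as the bar is lifted, stop at 1.35; 50 degrees is 0.873. Clear flap, about 0.45 kg, with a closing spring of 0.25 N m/rad preloaded by 0.6 rad: it falls shut from every angle; lifting at the bar takes 2 to 5 N
- steel_disc_center (a point): centre of a dark steel disc, 44 mm diameter, 12 mm thick, on the bench; not to be used
- square_blank: square brass blank, 40 x 40 x 12 mm, on the bench, origin at the centre of its underside; not to be used
- gear: brass clock wheel, 76 mm diameter, 16 mm high, lying to the left of the unit; origin at its underside; a bystander
- screwdriver: screwdriver lying at the far right, beyond the blanks; a bystander
- oil: blue oil bottle with a red cap, 40 mm diameter, 110 mm high, to the left of the unit; origin at its underside; a bystander
- jar: amber jar, 60 mm diameter, 60 mm high, to the left of the unit; origin at its underside; a bystander
Things that resemble listed ones, but are neither listed nor needed, are in the scene too. What is shaped like the part that bears blank_center but turquoise or white is not meant.

How it is judged (in metres and radians):
On the way:
1. the round brass blank lies fully home in the nest and is released (horizontal distance between blank_center and nest below 0.0035 m and z of blank_center in the frame of nest between -0.002 and 0.003 m and angle between blank_center's own z axis and vertical below 0.07 rad and contact force between blank and the fingers below 0.1 N), for 0.3 s.
At the end, for the whole second after the job is handed in: The brass disc lies in the nest, flat, centred within 3.5 mm, not touched by the fingers; the robot alone holds the guard still, 45 to 55 degrees open (0.785 to 0.960 rad), pressing on it with over 0.5 N; the six bystanders are within 30 mm of where they were (all of step 1 and value of joint guard between 0.785 and 0.96 rad and velocity of joint guard between -0.05 and 0.05 rad/s and (contact force between guard and the fingers above 0.5 N or contact force between guard and the arm above 0.5 N) and contact force between guard and steel_disc below 0.1 N and contact force between guard and square_blank below 0.1 N and contact force between guard and gear below 0.1 N and contact force between guard and screwdriver below 0.1 N and contact force between guard and oil below 0.1 N and contact force between guard and jar below 0.1 N and contact force between guard and blank below 0.1 N and distance of each of steel_disc_center, square_blank, gear, screwdriver, oil, jar from where it was at the start of the episode below 0.03 m); the arm keeps its last pose, push and grip.
It fails at once if the blank is dropped (falls free at more than 0.6 m/s) (contact force between blank and the fingers below 0.02 N and linear speed of blank above 0.6 m/s).
It fails at once if a bystander is pushed more than 30 mm or knocked over (distance of any of steel_disc_center, square_blank, gear, screwdriver, oil, jar from where it was at the start of the episode above 0.03 m or angle between any of oil, jar's own z axis and vertical above 0.5 rad).
It also fails if it takes over 59 s, if anything falls off the work surface, if the arm or the gripper's body presses on something with over 40 N, if the wrist force passes 120 N, or if a joint passes its speed limit or range.

## Working session

There is one attempt and no reset: what is moved stays moved. The work goes in short steps, Python scripts to look and compute and a tool call to move; the robot and the scene stay as the last step left them, time stands still between calls to the robot, and variables do not carry over. Pictures are saved under pics/ and viewed, at most 11 in all, crops included, and the job is handed in when it is done.

Besides the shell and the picture viewer there is one more tool, called after "Emit:" as name(argument=value, ...) on one line, values as JSON. carry_out: Moves the arm, as the interface text tells. Its arguments: {"type":"object","properties":{"moves":{"type":"string"},"force":{"type":"number"}},"required":["moves"]}

```bash
ls; mkdir -p pics
cat > h.py <<'E'
import numpy as np, cv2
from scipy.spatial.transform import Rotation as R
from workcell import bot
def snap(n,f):
    o=bot.get_obs(); c=bot.camera(n); cv2.imwrite('pics/'+f,c['img'][:,:,::-1]); np.savez('pics/'+f+'.npz',o_pos=o['ee_pos'],o_rot=o['tcp_rot'],**c); return c
def ray(f,u,v):
    c=np.load('pics/'+f+'.npz',allow_pickle=True); K=c['mtx']
    d=np.array([(u-K[0,2])/K[0,0],-(v-K[1,2])/K[1,1],-1.])
    if 'mount' in c:
        M=c['mount']; T=R.from_euler('xyz',c['o_rot'],degrees=True).as_matrix()
        return c['o_pos']+T@M[:3,3], T@M[:3,:3]@d
    p=c['position'];o=c['orientation']
    Rm=R.from_euler('xyz',o,degrees=True).as_matrix() if o.size==3 else o.reshape(3,3)
    return p,Rm@d
def at(f,u,v,z):
    p,d=ray(f,u,v); return (p+d*(z-p[2])/d[2]).round(4)
E
python3 - <<'E'
from h import *
for n in ['top','scene']:
    c=snap(n,n+'1.png'); print({k:v for k,v in c.items() if k!='img'})
print(bot.get_obs())
E
```

```text
pics
{'mtx': array([[509.21149773,   0.        , 310.85495163],
       [  0.        , 509.21149773, 202.86619432],
       [  0.        ,   0.        ,   1.        ]]), 'position': array([ 0.4188566 , -0.0144587 ,  1.64298094]), 'orientation': array([  6.22750073,   0.92425278, -90.16984675])}
{'mtx': array([[375.50511828,   0.        , 320.58110079],
       [  0.        , 375.50511828, 197.89852449],
       [  0.        ,   0.        ,   1.        ]]), 'position': array([ 1.0747051 , -0.68842194,  0.82397732]), 'orientation': array([47.93851423,  0.06410051, 35.03785856])}
{'time': 0.1, 'q': array([7.21921537e+01, 5.00736545e+00, 1.00402055e+01, 9.50995935e+01,
       1.01606249e-03, 9.00004697e+01]), 'qd': array([-0.03791373,  0.02795027,  0.22065316, -0.00138217, -0.04555831,
       -0.08412713]), 'joint_efforts': array([ 2.69493330e-04, -5.21560585e+01,  4.65653694e+01,  1.59085274e-02,
        8.38785724e-06, -1.47667180e-05]), 'ee_pos': array([0.16814469, 0.52347864, 0.2476704 ]), 'tcp_rot': array([-1.79933247e+02, -1.01551456e-03,  1.62191683e+02]), 'wrist_force': array([-0.39855791, -0.22565433, -0.50023975]), 'torque': array([-0.0425391 , -0.00646924, -0.03875463]), 'grasp_force': 0.0, 'opening': 0.08566676099594142}
```

View pics/top1.png

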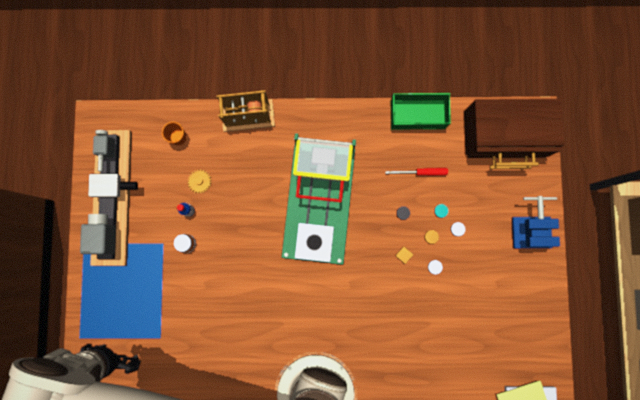

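View pics/scene1.png

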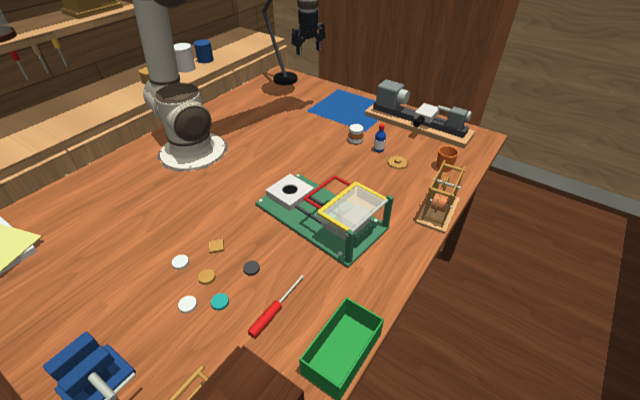

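In the top view, the round brass disc is at (432,237). Its neighbours are a square brass blank (404,255), a dark steel disc (403,213), a turquoise disc (442,211) and two white discs (459,229) and (435,267). Only (432,237) is both brass and round. The nest is at (314,242) and the red bar is near (320,200). I'll confirm with a crop.

Run:
```python
from h import *
im=cv2.imread('pics/top1.png'); 
a=cv2.resize(im[125:275,280:480],None,fx=4,fy=4,interpolation=cv2.INTER_CUBIC); cv2.imwrite('pics/crop1.png',a)
f='top1.png'
print('blank',at(f,432,237,.012),'nest',at(f,314.5,242,.04),'bar',at(f,320,200,.12),'sq',at(f,404,255,.012),'steel',at(f,403,213,.012))
o=bot.get_obs();print(bot.camera('wrist')['mount'])
```

```text
blank [ 0.4857 -0.3745  0.012 ] nest [ 4.702e-01 -2.000e-04  4.000e-02] bar [ 0.5937 -0.0179  0.12  ] sq [ 0.4289 -0.2842  0.012 ] steel [ 0.5629 -0.284   0.012 ]
[[-3.02533408e-04  9.55648697e-01  2.94508872e-01  7.52646499e-02]
 [ 9.99999861e-01  4.16022571e-04 -3.22700167e-04 -1.12021731e-03]
 [-4.30910332e-04  2.94508733e-01 -9.55648691e-01 -1.25140291e-01]
 [ 0.00000000e+00  0.00000000e+00  0.00000000e+00  1.00000000e+00]]
```

View pics/crop1.png

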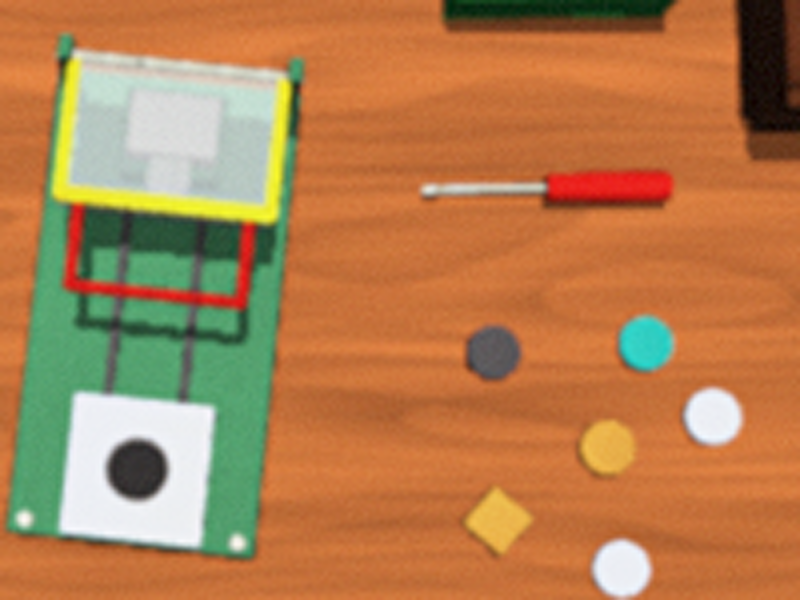

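The crop confirms it: the round brass disc is at crop (607,447). The bar's ends are at crop (70,286) and (245,302), so the unit's yaw is about -5 degrees. I'll keep the tool at yaw 85 throughout, with the jaws closing along the unit's axis.

```bash
cat >> h.py <<'E'
def rel(pos,yaw=85.,roll=180.,pitch=0.,cmd=None):
    "shift (mm) and turn (deg) from current pose (or cmd pos,rot) to target, tool axes"
    o=bot.get_obs(); p,r=(o['ee_pos'],o['tcp_rot']) if cmd is None else cmd
    T=R.from_euler('xyz',r,degrees=True); G=R.from_euler('xyz',[roll,pitch,yaw],degrees=True)
    print((T.inv().apply(np.array(pos)-p)*1000).round(1),(T.inv()*G).as_rotvec(degrees=True).round(2))
E
python3 - <<'E'
from h import *
print(bot.tip_extent); rel([.486,-.374,.16])
E
```

```text
0.017
[-577.1 -757.2   88.5] [-5.000e-02  4.000e-02  7.719e+01]
```

Emit:
carry_out(moves="-577 -757 88 0 0 77.2 62;-577 -757 88 0 0 77.2 62;-577 -757 88 0 0 77.2 62;-577 -757 88 0 0 77.2 62;-577 -757 88 0 0 77.2 62;-577 -757 88 0 0 77.2 62;-577 -757 88 0 0 77.2 62;-577 -757 88 0 0 77.2 62;-577 -757 88 0 0 77.2 62;-577 -757 88 0 0 77.2 62;-577 -757 88 0 0 77.2 62;-577 -757 88 0 0 77.2 62;-577 -757 88 0 0 77.2 62;-577 -757 88 0 0 77.2 62;-577 -757 88 0 0 77.2 62;-577 -757 88 0 0 77.2 62;-577 -757 88 0 0 77.2 62;-577 -757 88 0 0 77.2 62;-577 -757 88 0 0 77.2 62;-577 -757 88 0 0 77.2 62", force=40)

```text
time: 2.15
ee_pos: [0.4862, -0.3775, 0.1567]
tcp_rot: [-179.8, -0.1, 84.8]
wrist_force: [-0.7, 1.0, -0.8]
opening: 0.0621
grasp_force: 0.0
```

Run:
```python
from h import *
c=snap('wrist','w1.png'); print(bot.get_obs()['ee_pos'],bot.get_obs()['tcp_rot'])
```

```text
[ 0.48591128 -0.37606101  0.15749761] [-1.79825332e+02 -9.41551401e-02  8.48426224e+01]
```

View pics/w1.png

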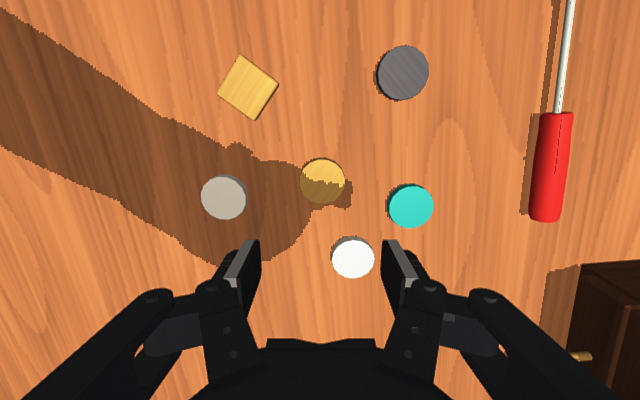

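The wrist view shows the round brass disc at about (322,181), half in the gripper's shadow. Turquoise is at (410,206), white at (352,258) and (223,198), and steel at (402,73). Next I'll refine the outline with a colour mask.

Run:
```python
from h import *
im=cv2.imread('pics/w1.png'); a=cv2.resize(im[145:220,285:365],None,fx=7,fy=7,interpolation=cv2.INTER_CUBIC); cv2.imwrite('pics/crop2.png',a)
# predicted circles of top face for a candidate centre
for uv in [(322,180),(322,182)]: print(at('w1.png',*uv,.012))
```

```text
[ 0.4874 -0.3719  0.012 ]
[ 0.4872 -0.3738  0.012 ]
```

View pics/crop2.png

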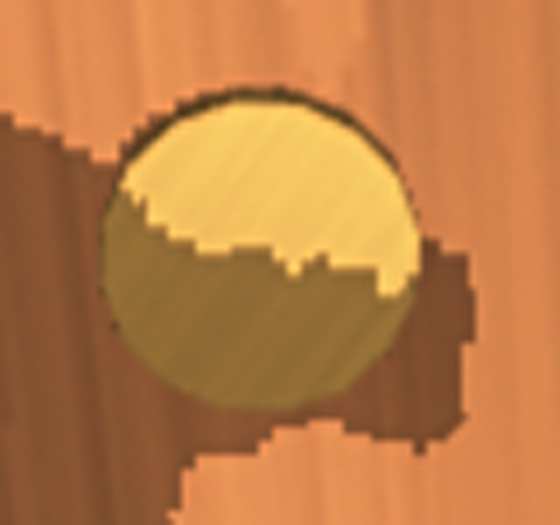

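Run:
```python
from h import *
c=np.load('pics/w1.png.npz');K=c['mtx'];M=c['mount']
def tool(u,v,y):
    d=M[:3,:3]@np.array([(u-K[0,2])/K[0,0],-(v-K[1,2])/K[1,1],-1.]);p=M[:3,3]
    return ((p+d*(y-p[1])/d[1])*1000).round(1)
for u,v,y in [(259,240,-.031),(383,240,.031),(227,283,-.031),(411,283,.031)]: print(u,v,tool(u,v,y))
im=cv2.imread('pics/w1.png'); cv2.imwrite('pics/crop3.png',cv2.resize(im[225:300,200:440],None,fx=3.3,fy=3.3,interpolation=cv2.INTER_CUBIC))
print(at('w1.png',322.6,181.4,.012)); rel([.4877,-.3733,.060])
```

```text
259 240 [  9.2 -31.    8.9]
383 240 [ 8.2 31.  11.1]
227 283 [ 18.1 -31.  -41.2]
411 283 [ 14.   31.  -35.3]
[ 0.4878 -0.3733  0.012 ]
[ 2.8  1.8 97.5] [-0.17 -0.09 -0.16]
```

View pics/crop3.png

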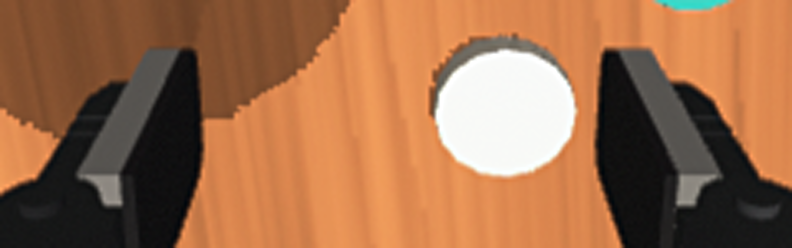

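Row 240 of the pad tips puts them about 10 mm ahead of the TCP at 62 mm opening. That fits a swing to about 13.5 mm ahead at 44 mm. Descending now.

Emit:
carry_out(moves="2.8 1.8 40 -0.2 0 -0.1 62;2.8 1.8 80 -0.2 0 -0.1 62;2.8 1.8 110 -0.2 0 -0.1 62;2.8 1.8 122 -0.2 0 -0.1 62;2.8 1.8 122 -0.2 0 -0.1 62;2.8 1.8 122 -0.2 0 -0.1 62;2.8 1.8 122 -0.2 0 -0.1 62")

```text
time: 2.9
ee_pos: [0.489, -0.3714, 0.0407]
tcp_rot: [179.6, 0.1, 85.1]
wrist_force: [0.0, 0.0, 0.6]
opening: 0.0619
grasp_force: 0.0
```

Emit:
carry_out(moves="-1 -0.5 10 0.2 0 0 62;-1 -0.5 18 0.2 0 0 62;-1 -0.5 18 0.2 0 0 62;-1 -0.5 18 0.2 0 0 62;-1 -0.5 18 0.2 0 0 62")

```text
time: 3.4
ee_pos: [0.4876, -0.3719, 0.0204]
tcp_rot: [180.0, 0.0, 85.1]
wrist_force: [-0.4, -0.7, -0.2]
opening: 0.0622
grasp_force: 0.0
```

Run:
```python
from h import *
snap('wrist','w2.png'); rel([.4878,-.3733,.0205])
```

```text
[-1.3  0.2  0. ] [0.01 0.01 0.09]
```

Emit:
carry_out(moves="-1.3 0.2 0 0 0 0 62;-1.3 0.2 0 0 0 0 62;-1.3 0.2 0 0 0 0 40;-1.3 0.2 0 0 0 0 40;-1.3 0.2 0 0 0 0 40;-1.3 0.2 0 0 0 0 40;-1.3 0.2 0 0 0 0 40;-1.3 0.2 0 0 0 0 40", force=50)

```text
time: 4.25
ee_pos: [0.4878, -0.3733, 0.0208]
tcp_rot: [180.0, 0.0, 85.1]
wrist_force: [-1.2, 0.8, 5.2]
opening: 0.0415
grasp_force: 50.1
```

Run:
```python
from h import *
o=bot.get_obs(); print(o['ee_pos'],o['tcp_rot'],o['opening'],o['grasp_force'],o['wrist_force'])
```

```text
[ 0.48779364 -0.373314    0.02083436] [1.79969300e+02 2.31069775e-02 8.50922255e+01] 0.041464853854998464 50.11891722679138 [-1.1825375   0.75852768  5.23634925]
```

Emit:
carry_out(moves="0 0 -10 0 0 0 40;0 0 -30 0 0 0 40;0 0 -60 0 0 0 40;0 0 -90 0 0 0 40;0 0 -100 0 0 0 40;0 0 -100 0 0 0 40;0 0 -100 0 0 0 40")

```text
time: 4.95
ee_pos: [0.4873, -0.3729, 0.1188]
tcp_rot: [-179.9, -0.1, 85.1]
wrist_force: [0.4, 0.6, -2.7]
opening: 0.0411
grasp_force: 50.9
```

Run:
```python
from h import *
o=bot.get_obs(); print(o['ee_pos'],o['tcp_rot'],o['opening'],o['grasp_force'],o['wrist_force'])
c=snap('wrist','w3.png'); im=cv2.imread('pics/w3.png'); cv2.imwrite('pics/crop4.png',cv2.resize(im[180:320,220:420],None,fx=4,fy=4,interpolation=cv2.INTER_CUBIC))
rel([.470,0,.16])
```

```text
[ 0.48731767 -0.37292313  0.11880333] [-1.79921836e+02 -5.02253002e-02  8.50914650e+01] 0.04106899660772522 50.87458312511444 [ 0.38238775  0.57027244 -2.68189003]
[370.  -49.  -41.1] [-0.13 -0.08  0.09]
```

View pics/crop4.png

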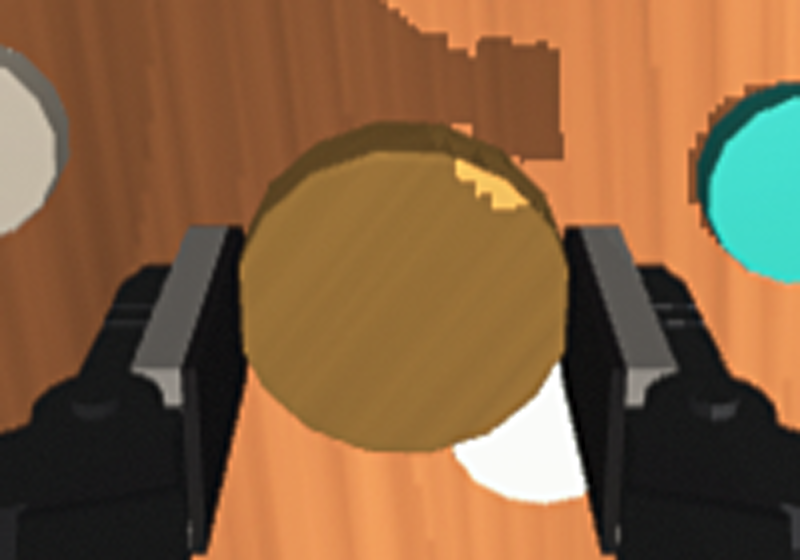

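Crop 4 shows the disc held level between the pads, with its top-face centre at crop (405,302), which is full-image (321,255.5). The pad tips' inner front corners are at crop (242,228) and (568,228). I'll locate the disc in the tool frame.

Run:
```python
from h import *
c=np.load('pics/w3.png.npz');K=c['mtx'];M=c['mount'];print(K[0,0])
def dirn(u,v): return M[:3,:3]@np.array([(u-K[0,2])/K[0,0],-(v-K[1,2])/K[1,1],-1.])
p=M[:3,3]
def tool(u,v,y): d=dirn(u,v); return ((p+d*(y-p[1])/d[1])*1000).round(1)
print('tips',tool(280.5,237,-.022),tool(362,237,.022))
# fit disc top: centre + z from left/right/top/bottom extremes
from scipy.optimize import least_squares
obs=np.array([280.5,362,218,293])
def proj(P):
    q=(P-p)@M[:3,:3]; return np.c_[K[0,0]*q[:,0]/-q[:,2]+K[0,2], K[1,1]*-q[:,1]/-q[:,2]+K[1,2]]
t=np.linspace(0,2*np.pi,360)
def f(x):
    P=np.c_[x[0]+.022*np.cos(t),x[1]+.022*np.sin(t),0*t+x[2]]; q=proj(P)
    return np.r_[q[:,0].min(),q[:,0].max(),q[:,1].min(),q[:,1].max()]-obs
r=least_squares(f,[0,0,.01]);print('top face centre in tool mm',r.x*1000,r.fun)
```

```text
296.61236959382774
tips [  5.4 -22.   20.7] [ 4.8 22.  21.8]
top face centre in tool mm [-4.35623475 -0.10170848 16.4586452 ] [-0.50512347  0.50529192  0.54237929 -0.58844978]
```

Run:
```python
from h import *
from scipy.optimize import least_squares
c=np.load('pics/w3.png.npz');K=c['mtx'];M=c['mount'];p=M[:3,3]
def dirn(u,v): return M[:3,:3]@np.array([(u-K[0,2])/K[0,0],-(v-K[1,2])/K[1,1],-1.])
def tool(u,v,y): d=dirn(u,v); return ((p+d*(y-p[1])/d[1])*1000).round(1)
print('tips',tool(280.5,237,-.0207),tool(362,237,.0207))
obs=np.array([280.5,362,218,293]);t=np.linspace(0,2*np.pi,360)
for rad in (.0205,.0208,.022):
    def f(x,h=0,full=False):
        q=(np.c_[x[0]+rad*np.cos(t),x[1]+rad*np.sin(t),0*t+x[2]+h]-p)@M[:3,:3]
        q=np.c_[-K[0,0]*q[:,0]/q[:,2]+K[0,2], K[1,1]*q[:,1]/q[:,2]+K[1,2]]
        return np.r_[q[:,0].min(),q[:,0].max(),q[:,1].min(),q[:,1].max()]-obs
    r=least_squares(f,[0,0,.01]);print(rad,r.x*1000, 'bottom rim top row',f(r.x,.012)[2]+218)
    print('  with z=8.8:',least_squares(lambda a:f([a[0],a[1],.0088]),[0,0]).x*1000)
```

```text
tips [  9.5 -20.7  11.8] [ 8.7 20.7 13.4]
0.0205 [ 0.97452103 -0.14119177  6.80408513] bottom rim top row 209.93316521657943
  with z=8.8: [-0.0628755 -0.1333188]
0.0208 [-0.09163013 -0.13329512  8.73499716] bottom rim top row 210.0481480779285
  with z=8.8: [-0.12539169 -0.13303882]
0.022 [-4.35623475 -0.10170848 16.4586452 ] bottom rim top row 210.4789233638295
  with z=8.8: [-0.38986956 -0.13185273]
```

The grip is good: the disc is centred within 0.5 mm and its underside is 20.8 mm ahead of the TCP. The pad tips sit about 8 mm above the underside, so they'll clear the block. I'll move over the nest and stop a little short of it, so the wrist camera can see it.

Emit:
carry_out(moves="30 -5 -30 0 0 0 40;70 -10 -50 0 0 0 40;115 -16 -50 0 0 0 40;160 -22 -50 0 0 0 40;205 -28 -50 0 0 0 40;250 -34 -50 0 0 0 40;295 -40 -50 0 0 0 40;325 -44 -50 0 0 0 40;340 -46 -50 0 0 0 40;340 -46 -50 0 0 0 40;340 -46 -50 0 0 0 40;340 -46 -50 0 0 0 40")

```text
time: 6.2
ee_pos: [0.4707, -0.0312, 0.1696]
tcp_rot: [-179.9, 0.0, 85.0]
wrist_force: [0.1, 0.8, -1.6]
opening: 0.0411
grasp_force: 51.3
```

Run:
```python
from h import *
o=bot.get_obs(); print(o['ee_pos'],o['tcp_rot'],o['opening'],o['grasp_force'])
snap('wrist','w4.png')
```

```text
[ 0.47073987 -0.0311885   0.16957993] [-1.79936323e+02  1.27863813e-02  8.50485800e+01] 0.04112116687597271 51.29091024398804
```

View pics/w4.png

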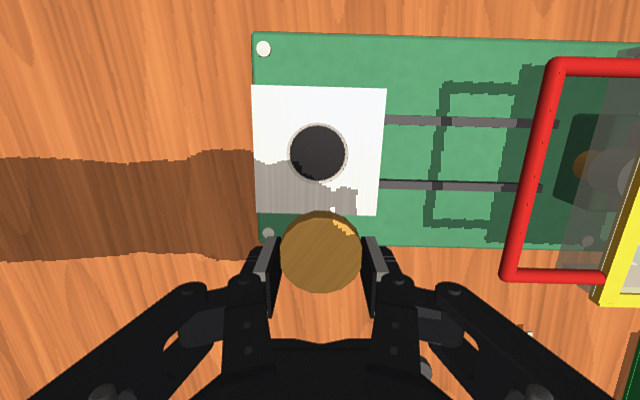

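The wrist view shows the nest's black floor at about (318,153), the block's corners at (251,85), (386,89), (376,215) and (257,212), and the red bar running from (558,65) to (508,277).

Run:
```python
from h import *
im=cv2.imread('pics/w4.png'); g=im.max(2)
m=((g<70).astype(np.uint8)); m[:,:270]=0;m[:,365:]=0;m[:110]=0;m[195:]=0
n,l,s,ce=cv2.connectedComponentsWithStats(m); k=1+s[1:,4].argmax(); print(s[k],ce[k])
cn=cv2.findContours((l==k).astype(np.uint8),0,1)[0][0]; e=cv2.fitEllipse(cn); print(e)
u,v=e[0]
for z in (.035,.04): print(z,at('w4.png',u,v,z))
# width check & block corners
print(at('w4.png',s[k][0],v,.04),at('w4.png',s[k][0]+s[k][2],v,.04))
C=np.array([at('w4.png',*q,.04) for q in [(251,85),(386.5,89),(376,215.5),(257,212)]]);print(C,C.mean(0))
for q in [(558,65),(508,277)]: print('bar',at('w4.png',*q,.12))
cv2.imwrite('pics/crop5.png',cv2.resize(im[75:225,240:395],None,fx=4,fy=4,interpolation=cv2.INTER_CUBIC))
```

```text
[ 290  127   55   53 2270] [316.89471366 152.94405286]
((316.89892578125, 152.9437713623047), (52.66130447387695, 53.047935485839844), 88.02606201171875)
0.035 [0.4699 0.0015 0.035 ]
0.04 [0.47   0.0023 0.04  ]
[0.447  0.0043 0.04  ] [4.942e-01 2.000e-04 4.000e-02]
[[ 0.422   0.0616  0.04  ]
 [ 0.5309  0.0491  0.04  ]
 [ 0.5189 -0.0597  0.04  ]
 [ 0.4106 -0.0469  0.04  ]] [0.4706   0.001025 0.04    ]
bar [0.6069 0.0513 0.12  ]
bar [ 0.5928 -0.0797  0.12  ]
```

View pics/crop5.png

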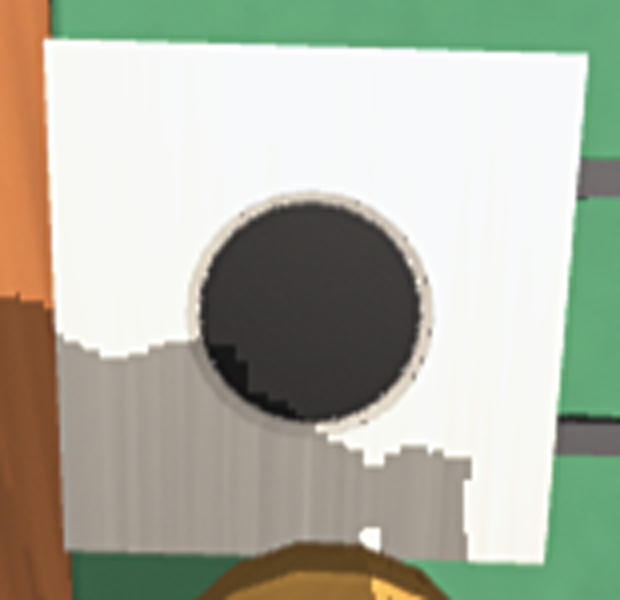

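The nest mouth is at about (0.4706, 0.0015), the unit's yaw is about -6.3 degrees, and the bar's middle is at (0.600, -0.014). I'll approach the nest to 15 mm above seated height.

Run:
```python
from h import *
rel([.4706,.0016,.070])
```

```text
[32.8 -3.  99.8] [-0.05  0.01  0.03]
```

Emit:
carry_out(moves="15 -1 20 0 0 0 40;32.8 -3 50 0 0 0 40;32.8 -3 75 0 0 0 40;32.8 -3 90 0 0 0 40;32.8 -3 98 0 0 0 40;32.8 -3 98 0 0 0 40;32.8 -3 98 0 0 0 40;32.8 -3 98 0 0 0 40")

```text
time: 7.05
ee_pos: [0.4714, 0.0022, 0.0735]
tcp_rot: [179.9, -0.0, 85.1]
wrist_force: [-0.4, -0.6, -1.8]
opening: 0.0409
grasp_force: 51.3
```

Run:
```python
from h import *
o=bot.get_obs(); print(o['ee_pos'],o['tcp_rot'],o['wrist_force'])
rel([.4706,.0016,.0558])
```

```text
[0.47144983 0.00219493 0.07350616] [ 1.79895429e+02 -7.31973307e-03  8.50686205e+01] [-0.44873787 -0.59720064 -1.81746564]
[-0.7 -0.8 17.7] [ 0.1  -0.01  0.07]
```

Emit:
carry_out(moves="-0.7 -0.8 3 0 0 0 40;-0.7 -0.8 6 0 0 0 40;-0.7 -0.8 9 0 0 0 40;-0.7 -0.8 12 0 0 0 40;-0.7 -0.8 13 0 0 0 40;-0.7 -0.8 13 0 0 0 40;-0.7 -0.8 13 0 0 0 40")

```text
time: 7.75
ee_pos: [0.4699, 0.0018, 0.0593]
tcp_rot: [-180.0, 0.0, 85.1]
wrist_force: [-0.2, 0.6, -2.5]
opening: 0.0413
grasp_force: 51.3
```

Emit:
carry_out(moves="0 0 1 0 0 0 40;0 0 2 0 0 0 40;0 0 2.5 0 0 0 40;0 0 2.5 0 0 0 40;0 0 2.5 0 0 0 40")

```text
time: 8.25
ee_pos: [0.4699, 0.0018, 0.0568]
tcp_rot: [180.0, 0.0, 85.1]
wrist_force: [0.6, -0.2, -1.9]
opening: 0.0412
grasp_force: 51.3
```

Run:
```python
from h import *
o=bot.get_obs(); print(o['ee_pos'],o['tcp_rot'],o['wrist_force'])
rel([.4706,.0016,.0558])
```

```text
[0.46987215 0.00180089 0.05678542] [1.79999813e+02 1.39510350e-03 8.50924834e+01] [ 0.63763314 -0.16022526 -1.91082901]
[-0.1  0.7  1. ] [0.   0.   0.09]
```

The blank is in the nest without contact. Lowering the rest of the way until the force shows contact.

Emit:
carry_out(moves="0 0.4 0.5 0 0 0 40;0 0.5 1 0 0 0 40;0 0.5 1.4 0 0 0 40;0 0.5 1.4 0 0 0 40;0 0.5 1.4 0 0 0 40")

```text
time: 8.75
ee_pos: [0.4704, 0.0017, 0.0558]
tcp_rot: [180.0, 0.0, 85.1]
wrist_force: [-2.0, 0.3, 5.5]
opening: 0.0413
grasp_force: 52.0
```

It's on the floor, with about 7 N of contact force. Opening, then rising.

Emit:
carry_out(moves="0 0 0 0 0 0 46;0 0 0 0 0 0 50;0 0 0 0 0 0 60;0 0 0 0 0 0 60;0 0 0 0 0 0 60;0 0 0 0 0 0 60")

```text
time: 9.35
ee_pos: [0.4704, 0.0018, 0.0553]
tcp_rot: [-180.0, -0.0, 85.1]
wrist_force: [0.3, 1.2, -0.2]
opening: 0.0598
grasp_force: 0.0
```

Emit:
carry_out(moves="-5 0 -10 0 0 0 60;-15 0 -40 0 0 0 60;-30 0 -80 0 0 0 60;-35 0 -120 0 0 0 60;-35 0 -140 0 0 0 60;-35 0 -140 0 0 0 60;-35 0 -140 0 0 0 60")

```text
time: 10.05
ee_pos: [0.4675, -0.0334, 0.1957]
tcp_rot: [180.0, 0.0, 85.1]
wrist_force: [0.1, 0.4, 0.3]
opening: 0.0601
grasp_force: 0.0
```

Run:
```python
from h import *
o=bot.get_obs(); print(o['ee_pos'],o['tcp_rot'],o['opening'])
snap('wrist','w5.png')
rel([.5999,-.014,.215],yaw=83.7)
```

```text
[ 0.46749606 -0.03335508  0.19574695] [1.79951865e+02 2.09023748e-03 8.50777291e+01] 0.060070296108805335
[ 30.5 130.6 -20.2] [-0.04  0.    1.39]
```

View pics/w5.png

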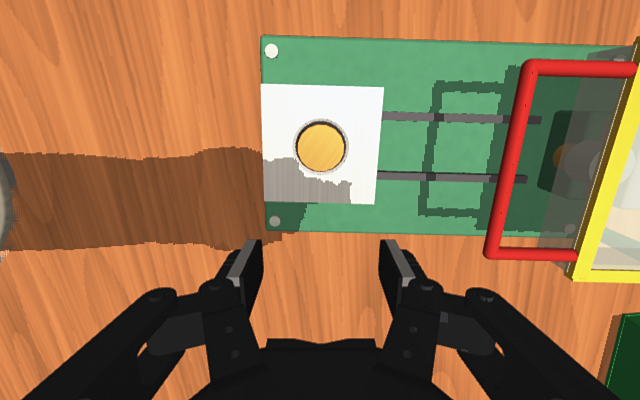

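The blank lies in the nest at (321,147), flat, with an even dark ring around it. The bar runs from (530,66) to (492,253). Next I'll go above the bar with the jaws across it.

Run:
```python
from h import *
a,b=at('w5.png',529,67,.12),at('w5.png',492,253,.12);print(a,b,(a+b)/2,np.degrees(np.arctan2(-(a-b)[0],(a-b)[1])), at('w5.png',321,147.5,.047))
m=(a+b)/2; rel([m[0],m[1],.19],yaw=83.8)
```

```text
[0.6056 0.0509 0.12  ] [ 0.5932 -0.0782  0.12  ] [ 0.5994  -0.01365  0.12   ] -5.486404872761484 [0.4708 0.0018 0.047 ]
[ 30.8 130.1   4.8] [-0.04  0.    1.29]
```

Emit:
carry_out(moves="10 40 0 0 0 0.6 40;22 80 0 0 0 1.2 40;30 120 0 0 0 1.2 40;31 130 5 0 0 1.2 40;31 130 5 0 0 1.2 40;31 130 5 0 0 1.2 40;31 130 5 0 0 1.2 40")

```text
time: 10.8
ee_pos: [0.5985, -0.0135, 0.1907]
tcp_rot: [-180.0, 0.0, 83.9]
wrist_force: [0.1, 0.3, 0.2]
opening: 0.0399
grasp_force: 0.0
```

Run:
```python
from h import *
o=bot.get_obs(); print(o['ee_pos'],o['tcp_rot'],o['opening'])
rel([.5996,-.0138,.118],yaw=83.9)
```

```text
[ 0.59847251 -0.01351856  0.19074426] [-1.79992912e+02  3.87218063e-03  8.38810557e+01] 0.03987251272328719
[-0.2  1.2 72.7] [-0.01  0.   -0.02]
```

Emit:
carry_out(moves="0 1 20 0 0 0 40;0 1 45 0 0 0 40;0 1 65 0 0 0 40;0 1 72 0 0 0 40;0 1 72 0 0 0 40;0 1 72 0 0 0 30;0 1 72 0 0 0 20;0 1 72 0 0 0 8;0 1 72 0 0 0 8;0 1 72 0 0 0 8;0 1 72 0 0 0 8", force=30)

```text
time: 11.9
ee_pos: [0.5996, -0.0133, 0.119]
tcp_rot: [-179.9, -0.0, 83.9]
wrist_force: [-7.2, 0.7, 3.6]
opening: 0.0085
grasp_force: 29.3
```

The bar is gripped. Now I'll lift it along the arc of 175 mm radius in 2.5 degree steps.

Emit:
carry_out(moves="0 0.2 -7.6 0 0 0 8;0 0.7 -15.3 0 0 0 8;0 1.5 -22.8 0 0 0 8;0 2.7 -30.4 0 0 0 8;0 4.1 -37.9 0 0 0 8;0 6 -45.3 0 0 0 8;0 8.1 -52.6 0 0 0 8;0 10.6 -59.9 0 0 0 8;0 13.3 -67 0 0 0 8;0 16.4 -74 0 0 0 8;0 19.8 -80.8 0 0 0 8;0 23.4 -87.5 0 0 0 8;0 27.4 -94 0 0 0 8;0 31.6 -100.4 0 0 0 8;0 36.2 -106.5 0 0 0 8;0 40.9 -112.5 0 0 0 8;0 46 -118.2 0 0 0 8;0 51.3 -123.7 0 0 0 8;0 56.8 -129 0 0 0 8;0 62.5 -134.1 0 0 0 8")

```text
time: 13.9
ee_pos: [0.6599, -0.0201, 0.2564]
tcp_rot: [-179.9, 0.0, 83.9]
wrist_force: [-22.3, 0.1, 17.4]
opening: 0.0088
grasp_force: 29.8
```

Emit:
carry_out(moves="0 0 0 0 0 0 8;0 0 0 0 0 0 8;0 0 0 0 0 0 8;0 0 0 0 0 0 8")

```text
time: 14.3
ee_pos: [0.6604, -0.0201, 0.2566]
tcp_rot: [-180.0, 0.0, 83.9]
wrist_force: [-20.5, 0.3, 16.5]
opening: 0.0089
grasp_force: 30.9
```

Run:
```python
from h import *
o=bot.get_obs(); print(o['ee_pos'],o['tcp_rot'],o['opening'],o['grasp_force'],o['wrist_force'],np.abs(o['qd']).max())
c=snap('scene','s2.png'); im=c['img'][:,:,::-1]; cv2.imwrite('pics/s2c.png',cv2.resize(im[100:300,220:480],None,fx=3,fy=3,interpolation=cv2.INTER_CUBIC))
```

```text
[ 0.6603742  -0.02013409  0.2565698 ] [-1.79994990e+02  1.46047082e-02  8.38854134e+01] 0.008915389731312959 30.897855162620544 [-20.51792149   0.28099852  16.4667659 ] 0.1210258068222757
```

View pics/s2c.png

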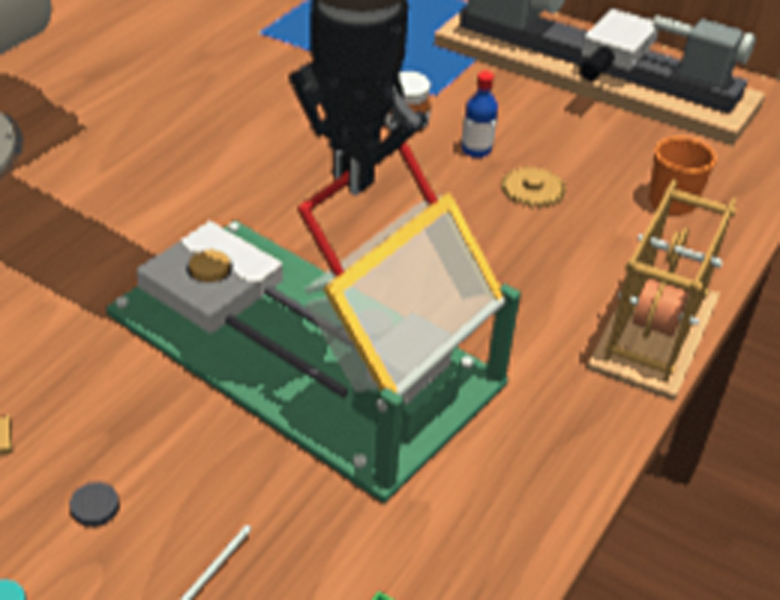

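The guard is held near 50 degrees: bar height gives 51.8 and its forward travel gives 49.4. The blank is still in its nest and the bystanders haven't moved. About 26 N of outward radial strain remains, so I'll ease it slightly.

Emit:
carry_out(moves="0 -0.5 -0.4 0 0 0 8;0 -1 -0.8 0 0 0 8;0 -1.5 -1.2 0 0 0 8;0 -1.5 -1.2 0 0 0 8;0 -1.5 -1.2 0 0 0 8;0 -1.5 -1.2 0 0 0 8")

```text
time: 14.95
ee_pos: [0.6598, -0.0201, 0.2562]
tcp_rot: [-180.0, 0.0, 83.9]
wrist_force: [-12.1, -0.9, 8.3]
opening: 0.0085
grasp_force: 29.9
```

Run:
```python
from h import *
o=bot.get_obs(); print(o['ee_pos'],o['grasp_force'],o['wrist_force'],np.abs(o['qd']).max())
th=[np.degrees(np.arcsin((o['ee_pos'][2]-.119)/.175)),np.degrees(np.arccos(1-np.hypot(o['ee_pos'][0]-.5996,o['ee_pos'][1]+.0133)/.175))]; print(th)
if 47<np.mean(th)<53 and o['grasp_force']>10: print(bot.job_done())
```

```text
[ 0.65980833 -0.02008466  0.25620957] 29.942159950733185 [-12.06155996  -0.88604548   8.28403652] 0.10207848539137362
[np.float64(51.633330620238624), np.float64(49.17317908012886)]
the job is handed in; nothing more can be done
None
```

The brass blank is seated flat in the nest and released, the robot is holding the guard open at about 50 degrees (estimated from the bar's travel), and the job was handed in at about 15 s; no verdict came back.

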